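# Tip a test tile out of its holder and clamp it in the reading cradle

## Task

The white test tile lies sunk in its grey tip-up holder: press its blue end down onto the sloping floor and draw it down the slope so that it stays tipped there by itself with the white end raised and nothing touching it. Then take it by the raised end, lay it in the metal reading cradle with the blue end at the clamp's hinge and the foot under the white end in the groove, let go of it while the clamp still stands open, make sure that it lies flat and fully down, and only then swing the yellow clamp all the way shut over it. Leave the beaker, timer, tube rack, bottle and cuvette box where they are.

Things in the scene. Friction and masses are not known exactly. Their poses are not given: they have to be found in the camera images.
- tile: White test tile, eight ringed spots, one end blue, 140 x 60 mm, 0.12 to 0.21 kg. Origin: centre of plate's underside; x to the white end, y across, z out of its face. Plate 6 mm thick; rim 4 mm wide and 4 mm high on the long sides and white end, so the sides are 10 mm high (grip across the 60 mm). It starts level, sunk in the holder, on the holder's axes within 1 mm.
- tile_press_end (a point): Top of the plate, middle of the blue pressing area (tile x -52 mm, 6 mm above its origin; area x -38 to -64 mm, 52 mm wide). At the very end (x -65 to -70 mm) a blue thumb lip stands 10 mm above the plate's top. A fingertip 19 mm wide catches it upright or leaning with the tile; press lightly while drawing (under 5 N), hard pressing jams the tile.
- tile_far_end (a point): Middle of the tile's white end face, tile x +70 mm, z +5 mm.
- tile_foot (a point): Middle of the lower face of the foot under the white end: 6 mm deep below the plate, 50 mm wide, tile x 60 to 66 mm. In the holder it stands in a groove, so the level tile cannot slide.
- holder: Grey fixed tip-up holder, about 173 x 75 x 44 mm. Origin on the bench under the tile's starting origin; x to its closed end (away from the robot, give or take the yaw), z up. Level floor 34 mm up, from the ridge (x -8 mm) to x 73 mm, with a groove (x 58 to 68 mm, 8 mm deep). Side walls 63 mm apart, 6 mm thick, 44 mm high, flush with the tile's rim.
- holder_ridge (a point): Middle of the ridge, holder x -8 mm, z 34 mm. From here to -x the floor slopes down 18 degrees to a toe stop 80 mm down the slope. The tile's centre starts 8 mm on the level side: pressed beyond the ridge it tips on to the slope, let go it falls back; drawn some 18 mm down the slope to the toe stop it stays tipped by its weight.
- cradle: Fixed metal cradle on a dark 196 x 88 mm foot plate. Origin on the bench under the tile's place; x to the groove end (away from the robot, give or take the yaw), z up. Floor 22 mm up, 44 mm wide: the tile overhangs 8 mm each side. Side cheeks with sloping tops, 64 mm apart, x -14 to -70 mm, tops 37 mm up; near stop at x -72 mm, 32 mm high.
- cradle_groove (a point): Middle of the groove's mouth, cradle x 63 mm, z 22 mm; groove 11 mm long in x, 8 mm deep, takes the tile's foot. Tile fully down: its origin at cradle x 0, y 0 (2 mm play) and z 22 mm, x axes the same way; with the foot out of the groove the white end stands up to 6 mm high.
- clamp (a joint): Hinge of the yellow clamp arm, rad: 0 shut (arm level over the tile, on its own stop, pads 1 mm above a seated tile), 1.57 upright at the cradle's near end. Starts open, 1.57 to 1.8; stays where left by friction (about 1 N at the tip). Arm 114 mm long, 24 wide, 6 thick, 64 mm crossbar 88 mm out. Push its outer face, which is the top when shut.
- clamp_tip (a point): Middle of the clamp arm's outer face, 105 mm from the hinge axis.
- clamp_hinge (a point): Point on the clamp's hinge axis: cradle x -88 mm, z 42 mm; the axis runs along the cradle's y.
- beaker: Clear beaker, 57 x 57 x 71 mm, bystander. Origin underneath.
- timer: White timer with coloured keys, 66 x 66 x 18 mm, bystander. Origin underneath.
- esr_rack: Empty white tube rack, 48 x 90 x 52 mm, bystander. Origin underneath.
- buffer_bottle: Small bottle with blue cap, 44 x 44 x 66 mm, bystander. Origin underneath.
- cuvette_box: Pale blue flat cuvette box, 78 x 56 x 25 mm, bystander. Origin underneath.
Not all that is in view belongs to the job. There is more than one size of the tile; the job needs the larger.

How it is judged:
On the way, in this order (a step that is already met when the one before it is completed fails the run):
1. the tile lies tipped in the holder by itself, white end raised, the robot not touching it (angle between tile's own z axis and vertical between 0.25 and 0.4 rad and z of tile_far_end in the frame of holder above 0.045 m and horizontal distance between tile and holder below 0.035 m and contact force between each of the arm, the fingers and tile below 0.1 N and linear speed of tile below 0.02 m/s), for 0.2 s.
2. the tile lies flat and fully down in the cradle, let go, while the clamp still stands open (z of tile in the frame of cradle between 0.02 and 0.0235 m and angle between tile's own z axis and vertical below 0.025 rad and horizontal distance between tile and cradle below 0.006 m and contact force between the fingers and tile below 0.1 N and x of tile_far_end in the frame of cradle above 0.06 m and value of joint clamp above 0.8 rad), for 0.2 s.
At the end, for the whole second after the job is handed in: The tile lies at rest, flat (within 0.025 rad) and fully down (within 1.5 mm) in the cradle, foot in the groove at the cradle's far end, and the clamp is shut over it (joint below 0.03 rad) (value of joint clamp below 0.03 rad and z of tile in the frame of cradle between 0.02 and 0.0235 m and angle between tile's own z axis and vertical below 0.025 rad and horizontal distance between tile and cradle below 0.006 m and x of tile_far_end in the frame of cradle above 0.06 m and linear speed of tile below 0.01 m/s); the robot touches nothing.
It fails at once if a bystander is moved by more than 30 mm (distance of any of beaker, timer, esr_rack, buffer_bottle, cuvette_box from where it was at the start of the episode above 0.03 m).
It fails at once if the clamp is swung down over a tile that is not fully down in the cradle (value of joint clamp below 0.5 rad and (z of tile in the frame of cradle above 0.0255 m or horizontal distance between tile and cradle above 0.01 m or angle between tile's own z axis and vertical above 0.04 rad)).
It also fails if it takes over 69 s, if anything falls off the work surface, if the arm or the gripper's body presses on something with over 40 N, if the wrist force passes 120 N, or if a joint passes its speed limit or range.

## Robot

A 7-joint arm with a two-finger parallel gripper is mounted at the origin on a cart in front of the work surface, level with it; the furniture and walls round the work are solid. World frame = base frame: x ahead of the robot, y to its left, z up, the work surface at z = 0. Lengths are in m, angles in rad, forces in N, time in s.
With the tool pointing down it reaches from about 0.425 to 0.925 m from the base axis. Payload 6.8 kg.
Tool frame: the origin (TCP) lies at the very end of the fingers, on their centre line; the grasp point (between the pads) lies 19 mm behind it; z points along the fingers, y is the line along which they close (so a half turn about z gives the same grasp; the last joint's range is limited). The gripper opens to 85 mm and grips with 20 to 120 N. Pads are 22 mm wide; open, the fingers measure 114 mm over their backs; the gripper's body (76 mm by 85 mm) begins 54 mm behind the grasp point. The pads swing forward as they close: fully open they stand 13 mm farther back than shut.
Start: joints at [-1.245, 0.477, 0.022, 1.555, -0.011, 1.109, -0.083], TCP at [0.284, 0.612, 0.231] pointing down, gripper open.
Joint ranges: [-2.96, 2.96], [-0.34, 2.1], [-1.41, 1.46], [0.24, 2.44], [-1.37, 4.51], [0.17, 1.92], [-2.96, 2.96]. Speed limits (rad/s): [2.39, 2.39, 3.14, 3.14, 3.14, 3.14, 3.14].

## Interface

Orientations are given as a unit quaternion [w, x, y, z].
In Python, from station import bot gives the robot as it stands. The module is installed in compiled form; this text tells all that it offers.
- The arm moves only by the shell command python3 -m jog 'ROWS' [OPENING] [FORCE]. ROWS is JSON, a list of rows, each a list of 4 numbers: the shift along the tool's x, y, z in cm, then the turn about the tool's z in rad. In form: [[x, y, z, spin], ...]. A call has 1 to 20 rows; each row is the pose to reach, as a shift and turn from the pose commanded when the call began, along the tool's axes at that moment; what a row does not reach only later rows make up. A row lasts 1/12 s, in which the tool goes at most 41.7 mm and 7.16 degrees, less where a joint would pass 70% of its speed; a pose out of reach is approached as far as the arm can. A call with a gripper value outside its range is refused whole. OPENING is the closure, from -1 (fully open) to 1 (shut), set as the call begins (- or left out, the last holds). The fingers move at their own pace and stop on an object; FORCE is the grip in N (left out, the last holds). Time passes only in rows, so rows that repeat a pose let the fingers close. It gives the time, the measured TCP pose, the force, the opening and the grip force at its end, in the units of the state.
- bot.get_obs(): the state, without advancing time (a new reading comes with each control period).
- bot.read_camera(name): name is "scene" or "top" or "wrist"; returns a dict with "pixels" (480x640x3 uint8, red, green, blue), "depth" (480x640 float32, m along the optical axis (not along the pixel's ray), 0 where there is no reading), "fovy" (degrees; the focal length in pixels is half the picture's height over the tangent of half this angle, whatever the lens; pixels are square), "cx", "cy" (the principal point, pixels), "pose" (4x4, takes a point from camera to world coordinates). Camera axes: x right, y down, z forward; pixel columns grow to the right and rows downward; lengths in m; the calibration is good to about 2 mm. A picture is of the moment at which its call begins.
- bot.hand_in(): hands the job in; it is judged then, once.
The state is a dict: "t": time; "q": joint angles; "joint_vel": joint speeds; "joint_torque": joint torques, N m; "eef_pos": TCP position; "tool_rot": TCP orientation; "contact_force": force on the tool from outside, world axes, zero at the start; "torque": the same for the moment, N m; "gripper_width": opening from 0.0 (shut) to 1.0 (fully open); "grasp_force": force on a finger pad.
Only numpy, scipy, OpenCV 4.12 (cv2) and the standard library are available. Lean on these libraries where they do the work, as an engineer would, in place of code of your own. Each camera call takes 0.05 s, during which the arm holds its last target. There are 200 camera calls.

## Working session

There is one attempt and no reset: what is moved stays moved. The work goes in short steps, Python scripts to look and compute and a shell command to move; the robot and the scene stay as the last step left them, time stands still between calls to the robot, and variables do not carry over. Pictures are saved under pics/ and viewed, at most 11 in all, crops included, and the job is handed in when it is done.

```bash
mkdir -p pics; cat > h.py <<'E'
import numpy as np, cv2
from station import bot
def cam(n):
    c=bot.read_camera(n); np.savez('last_%s.npz'%n,**{k:np.array(v) for k,v in c.items()}); return c
def load(n): return dict(np.load('last_%s.npz'%n))
def K(c):
    f=240/np.tan(np.radians(float(c['fovy']))/2); return f
def world(c,u,v,d=None):
    if d is None: d=c['depth'][int(round(v)),int(round(u))]
    f=K(c); p=np.array([(u-c['cx'])/f*d,(v-c['cy'])/f*d,d,1]); return (c['pose']@p)[:3]
def onz(c,u,v,z):
    f=K(c); r=c['pose'][:3,:3]@np.array([(u-c['cx'])/f,(v-c['cy'])/f,1]); o=c['pose'][:3,3]
    return o+r*(z-o[2])/r[2]
def cloud(c):
    f=K(c); v,u=np.mgrid[:480,:640]; d=c['depth']
    p=np.stack([(u-c['cx'])/f*d,(v-c['cy'])/f*d,d],-1)
    return p@c['pose'][:3,:3].T+c['pose'][:3,3]
def proj(c,p):
    q=c['pose'][:3,:3].T@(np.array(p)-c['pose'][:3,3]); f=K(c); return q[0]/q[2]*f+c['cx'],q[1]/q[2]*f+c['cy']
def save(c,n): cv2.imwrite('pics/'+n,c['pixels'][...,::-1])
E
python3 - <<'E'
from h import *
o=bot.get_obs(); print({k:np.round(v,3) for k,v in o.items()})
for n in ('top','scene'):
    c=cam(n); save(c,n+'0.png'); print(n,c['fovy'],c['cx'],c['cy'],np.round(c['pose'],3).tolist())
E
```

```text
{'t': np.float64(0.0), 'q': array([-1.245,  0.478,  0.022,  1.556, -0.011,  1.109, -0.083]), 'joint_vel': array([ 0.001,  0.001,  0.002, -0.   , -0.001, -0.   , -0.001]), 'joint_torque': array([ 0.0000e+00, -5.9645e+01,  1.6080e+00, -2.8120e+01,  1.2000e-02,
        9.0000e-03,  0.0000e+00]), 'eef_pos': array([0.283, 0.612, 0.23 ]), 'tool_rot': array([-0.   ,  0.215,  0.977, -0.001]), 'contact_force': array([ 0.477, -0.265, -0.569]), 'torque': array([ 0.026,  0.011, -0.003]), 'grasp_force': np.float64(0.0), 'gripper_width': np.float64(1.002)}
top 54.122811820486426 322.1103678785024 240.70715768998687 [[0.029, -0.985, 0.169, 0.373], [-0.999, -0.032, -0.021, 0.022], [0.026, -0.168, -0.985, 1.245], [0.0, 0.0, 0.0, 1.0]]
scene 50.83211042138088 320.1775321168688 236.28871600688893 [[0.833, -0.251, 0.494, -0.19], [-0.553, -0.351, 0.756, -1.162], [-0.017, -0.902, -0.431, 0.743], [0.0, 0.0, 0.0, 1.0]]
```

View pics/top0.png

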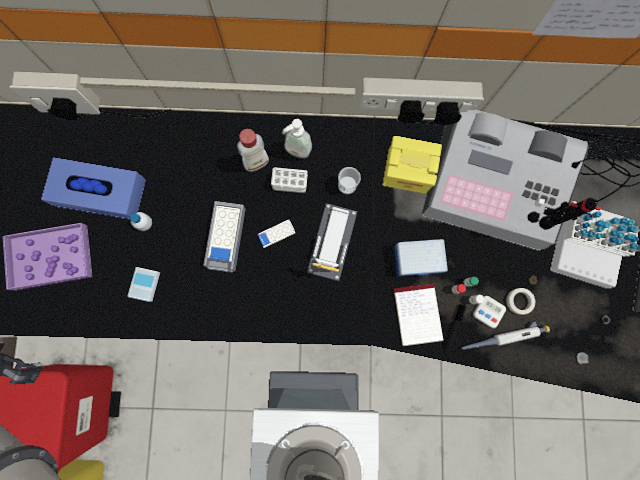

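View pics/scene0.png

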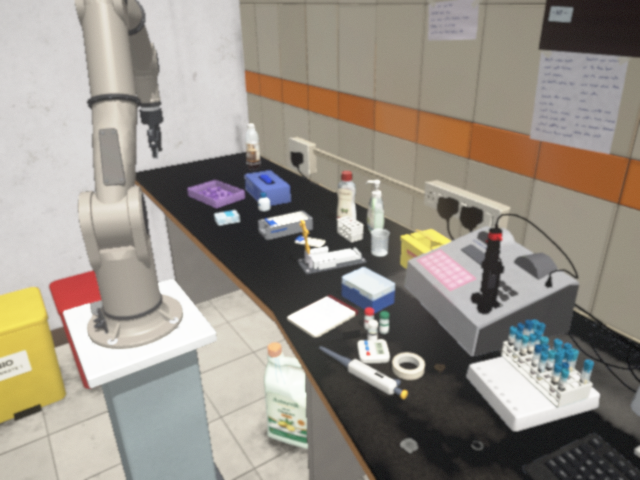

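Top view: the robot base is at the bottom, image up is +x. There are two tile candidates. The one at about (225,237) is large and sunk in the grey holder. The one at about (276,234) is a small loose tile on the bench. The larger one in the holder fits the description (140 x 60 mm, in a tip-up holder). The cradle is at (332,241) and the clamp stands upright at about (323,266). I'll confirm with an enlarged crop and measure.

```bash
python3 - <<'E'
from h import *
c=load('top'); im=c['pixels'][185:295,190:370,::-1]
cv2.imwrite('pics/crop0.png',cv2.resize(im,None,fx=4.4,fy=4.4,interpolation=cv2.INTER_CUBIC))
P=cloud(c)
for nm,(u0,u1,v0,v1) in {'holder':(200,250,195,275),'cradle':(305,362,200,285)}.items():
    q=P[v0:v1,u0:u1].reshape(-1,3); m=(q[:,2]>.012)&(q[:,2]<.06); q=q[m]
    r=cv2.minAreaRect((q[:,:2]*1000).astype(np.float32)); print(nm,r, np.percentile(q[:,2],[5,50,95]))
for u,v in [(225,237),(276,234),(332,241),(323,266),(348,180),(290,180),(420,257),(490,312),(140,221)]: print((u,v),np.round(world(c,u,v),3))
E
```

```text
holder ((586.586181640625, 252.04931640625), (76.16471862792969, 176.6155548095703), 84.30054473876953) [0.01576277 0.04039025 0.0463519 ]
cradle ((585.1293334960938, -30.970054626464844), (77.56214904785156, 180.5731964111328), 77.78321075439453) [0.01516816 0.02219497 0.03628057]
(225, 237) [0.581 0.248 0.042]
(276, 234) [0.599 0.12  0.009]
(332, 241) [ 0.583 -0.03   0.024]
(323, 266) [ 0.5   -0.005  0.155]
(348, 180) [ 0.758 -0.07   0.004]
(290, 180) [0.736 0.086 0.055]
(420, 257) [ 0.542 -0.255  0.059]
(490, 312) [ 0.41  -0.447  0.017]
(140, 221) [0.615 0.469 0.045]
```

View pics/crop0.png

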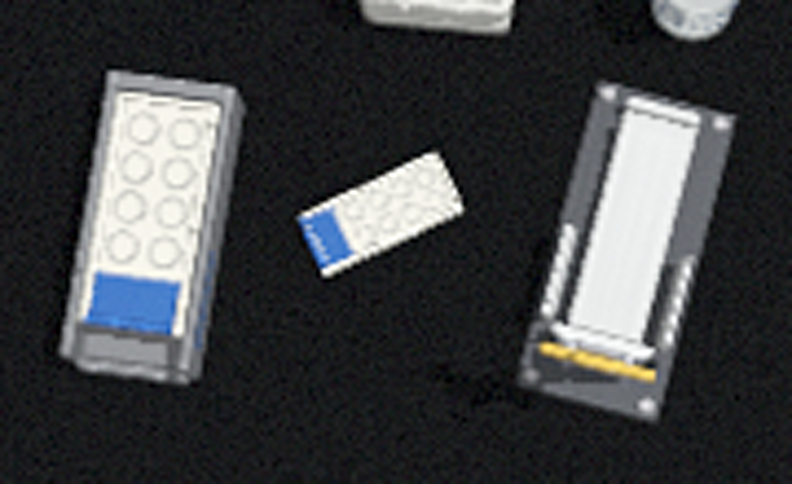

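The crop confirms the choice. The large tile is in the grey holder with its blue end toward the robot; the small loose tile in the middle is the wrong one. The cradle is on the right, with the yellow clamp upright at its near end.

```bash
cat >> h.py <<'E'
from scipy.spatial.transform import Rotation as Rn
def tool():
    o=bot.get_obs(); w,x,y,z=o['tool_rot']; return o,Rn.from_quat([x,y,z,w]).as_matrix()
def go(p,yaw=None):
    "print shift in tool cm (and spin so that tool y has direction yaw+90deg mod 180)"
    o,R=tool(); s=R.T@(np.array(p)-o['eef_pos'])*100
    sp=0
    if yaw is not None:
        cur=np.arctan2(R[1,1],R[0,1]); d=yaw+np.pi/2-cur; d=(d+np.pi/2)%np.pi-np.pi/2; sp=-d
    print('shift cm',np.round(s,2),'spin',round(sp,3),'t',round(float(o['t']),2),'tcp',np.round(o['eef_pos'],4),'F',np.round(o['contact_force'],1),'w',round(float(o['gripper_width']),3),'gf',round(float(o['grasp_force']),1))
E
python3 - <<'E'
from h import *
go([.52,.25,.22],np.radians(-5.7))
c=load('scene')
o,R=tool();print(np.round(R,3))
E
```

```text
shift cm [-36.68 -22.91   1.08] spin -0.334 t 0.1 tcp [0.2835 0.612  0.2304] F [ 0.6 -0.4  0. ] w 1.0 gf 0.0
[[-0.907  0.42  -0.001]
 [ 0.42   0.907 -0.002]
 [-0.    -0.002 -1.   ]]
```

```bash
python3 -m jog '[[-18,-11.5,0.5,-0.17],[-36.7,-22.9,1,-0.334],[-36.7,-22.9,1,-0.334],[-36.7,-22.9,1,-0.334],[-36.7,-22.9,1,-0.334],[-36.7,-22.9,1,-0.334],[-36.7,-22.9,1,-0.334],[-36.7,-22.9,1,-0.334],[-36.7,-22.9,1,-0.334],[-36.7,-22.9,1,-0.334],[-36.7,-22.9,1,-0.334],[-36.7,-22.9,1,-0.334],[-36.7,-22.9,1,-0.334],[-36.7,-22.9,1,-0.334]]' 1 20; python3 - <<'E'
from h import *
go([.52,.25,.22],np.radians(-5.7))
c=cam('wrist'); save(c,'w0.png'); print(c['fovy'],c['cx'],c['cy'],np.round(c['pose'],3).tolist())
E
```

```text
t: 1.27
eef_pos: [0.5196, 0.2517, 0.221]
tool_rot: [-0.0, 0.049, 0.999, 0.0]
contact_force: [0.7, 0.7, -0.4]
gripper_width: -0.002
grasp_force: 0.0
shift cm [-0.06 -0.16  0.1 ] spin 0.001 t 1.27 tcp [0.5196 0.2517 0.221 ] F [ 0.7  0.7 -0.4] w -0.002 gf 0.0
64.71376701855799 315.40334499381214 240.50209343485892 [[0.098, 0.954, 0.282, 0.447], [0.995, -0.094, -0.027, 0.258], [0.0, 0.284, -0.959, 0.364], [0.0, 0.0, 0.0, 1.0]]
```

View pics/w0.png

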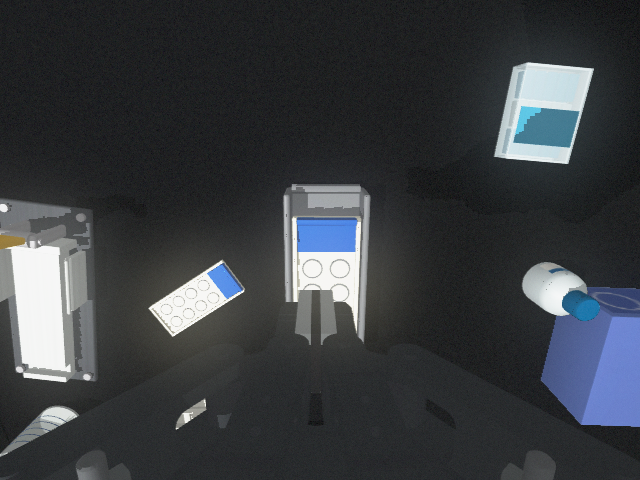

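The wrist view shows the holder in the middle, with the blue end at about (327,235) and its lip edge at row ~220. The cradle is at left (50,300) and the small wrong tile at (197,297).

```bash
cat > meas.py <<'E'
from h import *
def rect(q):
    r=cv2.minAreaRect((q[:,:2]*1000).astype(np.float32)); b=cv2.boxPoints(r); e=[b[1]-b[0],b[2]-b[1]]; L=max(e,key=lambda v:np.hypot(*v))
    return np.round(r[0],1),np.round(sorted(r[1]),1),round((np.degrees(np.arctan2(L[1],L[0]))+90)%180-90,2)
def colmask(c,k):
    h=cv2.cvtColor(np.ascontiguousarray(c['pixels']),cv2.COLOR_RGB2HSV); H,S,V=h[...,0],h[...,1],h[...,2]
    return {'blue':(H>100)&(H<125)&(S>140)&(V>80),'white':(S<60)&(V>170),'yel':(H>12)&(H<32)&(S>150)&(V>90)}[k]
E
python3 - <<'E'
from meas import *
for n in ('wrist','top'):
    c=load(n); P=cloud(c); d=c['depth']>0
    near=(abs(P[...,0]-.55)<.12)&(abs(P[...,1]-.252)<.06)&d
    b=colmask(c,'blue')&near&(P[...,2]>.03)&(P[...,2]<.06); q=P[b]; print(n,'blue',rect(q),'z',np.round(np.percentile(q[:,2],[5,50,95]),4),len(q))
    v,u=np.where(b)
    # plane assumed z .040
    q2=np.array([onz(c,a,e,.040) for a,e in zip(u,v)]); print('  at z40',rect(q2))
    wl=near&(P[...,2]>.0405)&(P[...,2]<.05)&(P[...,0]<.66); print('  walls',rect(P[wl]),np.round(np.median(P[wl][:,2]),4))
    h=near&(P[...,2]>.02)&(P[...,2]<.05); print('  holder',rect(P[h]), np.round([P[h][:,0].min(),P[h][:,1].min(),P[h][:,1].max()],4))
c=load('wrist');P=cloud(c)
for v in range(184,300,3): print(v,np.round(P[v,327],4),c['pixels'][v,327])
E
```

```text
wrist blue (array([537.3, 258.4]), array([32.1, 51.3]), np.float32(83.51)) z [0.0394 0.0408 0.0506] 1823
  at z40 (array([538. , 258.6]), array([30.4, 51.9]), np.float32(83.61))
  walls (array([571.4, 255. ]), array([ 75.2, 141.9]), np.float32(-5.71)) 0.0428
  holder (array([571.4, 255. ]), array([ 75.2, 141.9]), np.float32(-5.71)) [0.4973 0.2146 0.2989]
top blue (array([536.8, 259. ]), array([29.5, 49.1]), np.float32(85.07)) z [0.0361 0.0404 0.051 ] 204
  at z40 (array([537.4, 259.3]), array([28.8, 47.9]), np.float32(84.17))
  walls (array([582.7, 252.7]), array([ 75.7, 161.9]), np.float32(-5.7)) 0.0426
  holder (array([586.2, 252.1]), array([ 76.2, 174. ]), np.float32(-5.7)) [0.4986 0.2061 0.2979]
184 [0.4976 0.2638 0.0072] [85 89 91]
187 [0.4989 0.2634 0.0173] [156 158 161]
190 [0.5014 0.2631 0.0187] [165 169 172]
193 [0.5056 0.263  0.0102] [123 124 128]
196 [0.5084 0.2628 0.0105] [163 167 170]
199 [0.5112 0.2625 0.0106] [163 167 168]
202 [0.5138 0.2623 0.0117] [164 170 173]
205 [0.5162 0.262  0.0142] [163 167 170]
208 [0.5191 0.2617 0.0138] [110 112 117]
211 [0.5218 0.2615 0.0145
[... 504 characters left out ...]
30]
250 [0.5519 0.258  0.04  ] [ 93 144 230]
253 [0.5545 0.2577 0.0407] [247 247 244]
256 [0.5578 0.2575 0.0393] [247 247 244]
259 [0.56   0.2572 0.0411] [247 247 244]
262 [0.5634 0.257  0.0398] [247 247 244]
265 [0.5654 0.2567 0.0422] [247 247 244]
268 [0.5688 0.2565 0.0409] [247 247 244]
271 [0.5716 0.2562 0.041 ] [247 247 244]
274 [0.5748 0.2559 0.0404] [247 246 244]
277 [0.5776 0.2557 0.0405] [247 246 244]
280 [0.5807 0.2554 0.0402] [247 246 244]
283 [0.5837 0.2552 0.0403] [247 247 244]
286 [0.5866 0.2549 0.0404] [247 246 243]
289 [0.59   0.2546 0.0395] [247 246 244]
292 [0.5082 0.2563 0.2275] [131 133 127]
295 [0.508  0.2562 0.2308] [133 133 129]
298 [0.5082 0.2562 0.2329] [130 131 128]
```

```bash
python3 - <<'E'
from h import *
go([.5388,.2585,.046])
a=np.radians(-5.7); o,R=tool(); print('draw 10mm in holder -x:',np.round(R.T@np.array([-np.cos(a),-np.sin(a),0]),3), R.round(3).tolist())
E
```

```text
shift cm [-1.89  0.81 17.5 ] spin 0 t 1.32 tcp [0.5194 0.2522 0.2211] F [0.5 0.2 0.4] w -0.002 gf 0.0
draw 10mm in holder -x: [1.    0.002 0.001] [[-0.995, 0.097, -0.001], [0.097, 0.995, 0.001], [0.001, 0.0, -1.0]]
```

```bash
python3 -m jog '[[-1,0.4,4,0],[-1.9,0.8,8,0],[-1.9,0.8,12,0],[-1.9,0.8,15.5,0],[-1.9,0.8,17.3,0],[-1.9,0.8,17.3,0],[-1.9,0.8,17.3,0],[-1.9,0.8,17.3,0]]'; python3 - <<'E'
from h import *
go([.5388,.2585,.040])
c=cam('wrist'); save(c,'w1.png')
E
```

```text
t: 1.98
eef_pos: [0.5408, 0.2581, 0.0498]
tool_rot: [0.001, 0.049, 0.999, 0.001]
contact_force: [0.0, 0.3, 1.0]
gripper_width: -0.001
grasp_force: 0.0
shift cm [0.2  0.02 0.98] spin 0 t 1.98 tcp [0.5408 0.2581 0.0498] F [0.  0.3 1. ] w -0.001 gf 0.0
```

View pics/w1.png

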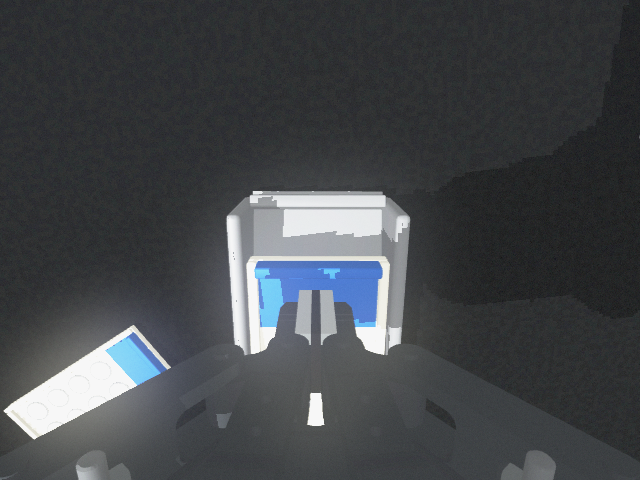

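The fingertips hover centred over the blue area at (316,290), and the lip band is at row ~270. Next I press down in small steps.

```bash
f(){ grep -E "eef|contact"; }; python3 -m jog '[[0.1,0,0.4,0],[0.1,0,0.8,0],[0.1,0,0.8,0]]'|f; python3 -m jog '[[0,0,0.2,0],[0,0,0.2,0]]'|f;python3 -m jog '[[0,0,0.2,0],[0,0,0.2,0]]'|f;python3 -m jog '[[0,0,0.2,0],[0,0,0.2,0]]'|f;python3 -m jog '[[0,0,0.2,0],[0,0,0.2,0]]'|f
```

```text
eef_pos: [0.539, 0.2567, 0.0404]
contact_force: [0.3, 0.9, -0.1]
eef_pos: [0.5391, 0.2566, 0.0382]
contact_force: [0.4, -0.5, 0.6]
eef_pos: [0.5391, 0.2565, 0.0361]
contact_force: [0.2, 0.2, 0.2]
eef_pos: [0.5391, 0.2565, 0.034]
contact_force: [0.4, 0.6, -0.1]
eef_pos: [0.539, 0.2565, 0.032]
contact_force: [0.2, -0.3, 0.8]
```

```bash
f(){ grep -E "eef|contact"; }; python3 -m jog '[[0,0,0.15,0],[0,0,0.15,0]]'|f; python3 -m jog '[[0,0,0.1,0],[0,0,0.1,0]]'|f;python3 -m jog '[[0,0,0.1,0],[0,0,0.1,0]]'|f; python3 - <<'E'
from h import *
c=cam('wrist');P=cloud(c)
for u in (270,368):
  for v in range(240,335,6): print(u,v,np.round(P[v,u],4),c['pixels'][v,u])
E
```

```text
eef_pos: [0.5391, 0.2566, 0.0305]
contact_force: [-0.1, -0.1, -0.8]
eef_pos: [0.5391, 0.2566, 0.0297]
contact_force: [-0.3, 0.1, 0.5]
eef_pos: [0.5392, 0.2566, 0.0287]
contact_force: [-0.2, 0.5, 0.3]
270 240 [0.5112 0.2383 0.0115] [182 185 191]
270 246 [0.5134 0.2382 0.0131] [182 186 192]
270 252 [0.5161 0.2379 0.0135] [186 191 194]
270 258 [0.5187 0.2375 0.0138] [182 186 194]
270 264 [0.5213 0.2373 0.0143] [184 186 193]
270 270 [0.5177 0.2398 0.0318] [ 96 147 233]
270 276 [0.5201 0.2395 0.0321] [101 151 234]
270 282 [0.5259 0.2378 0.024 ] [138 231 247]
270 288 [0.5284 0.2375 0.0244] [139 231 247]
270 294 [0.5306 0.2373 0.0257] [138 231 247]
270 300 [0.5331 0.2371 0.0262] [140 229 247]
270 306 [0.5358 0.2367 0.0263] [102 156 236]
270 312 [0.5381 0.2365 0.0272] [100 156 236]
270 318 [0.5403 0.2364 0.0284] [102 155 236]
270 324 [0.5427 0.2361 0.029 ] [143 233 247]
270 330 [0.5448 0.236  0.0303] [141 232 247]
368 240 [0.5154 0.2813 0.0117] [242 244 244]
368 246 [0.5175 0.2809 0.0135] [184 189 194]
368 252 [0.5203 0.2807 0.0137] [188 190 195]
368 258 [0.5233 0.2806 0.0129] [187 188 194]
368 264 [0.5252 0.2802 0.0154] [182 190 194]
368 270 [0.5219 0.2783 0.0307] [100 150 232]
368 276 [0.5244 0.2782 0.0308] [ 98 150 233]
368 282 [0.5302 0.2788 0.0235] [101 157 235]
368 288 [0.5327 0.2786 0.0239] [102 156 236]
368 294 [0.5354 0.2784 0.0241] [100 155 235]
368 300 [0.5373 0.278  0.026 ] [103 157 236]
368 306 [0.5397 0.2778 0.0266] [100 154 235]
368 312 [0.542  0.2776 0.0275] [ 97 153 235]
368 318 [0.5446 0.2773 0.028 ] [ 99 153 234]
368 324 [0.5468 0.2771 0.029 ] [ 97 151 233]
368 330 [0.549  0.2768 0.0301] [100 154 234]
```

It is fully tipped at about 18°. Now I draw down the slope in small steps (tool +x is holder −x).

```bash
f(){ grep -E "eef|contact"; }; python3 -m jog '[[0.25,0,0.08,0],[0.5,0,0.16,0],[0.5,0,0.16,0]]'|f; python3 -m jog '[[0.2,0,0.065,0],[0.4,0,0.13,0],[0.4,0,0.13,0]]'|f; python3 -m jog '[[0.2,0,0.065,0],[0.4,0,0.13,0],[0.4,0,0.13,0]]'|f; python3 - <<'E'
from h import *
c=cam('wrist');P=cloud(c)
for u in (270,):
  for v in range(228,335,6): print(u,v,np.round(P[v,u],4),c['pixels'][v,u])
E
```

```text
eef_pos: [0.5334, 0.2572, 0.027]
contact_force: [-0.4, -0.4, -0.0]
eef_pos: [0.5295, 0.2576, 0.0257]
contact_force: [0.5, -0.0, 0.0]
eef_pos: [0.5256, 0.258, 0.0244]
contact_force: [1.1, 0.4, 0.2]
270 228 [0.4937 0.2394 0.0007] [83 85 92]
270 234 [ 0.4969  0.2388 -0.0005] [152 151 159]
270 240 [0.4977 0.2395 0.0065] [216 217 221]
270 246 [0.4973 0.2408 0.0172] [231 235 237]
270 252 [0.4995 0.2407 0.0187] [222 226 228]
270 258 [0.5052 0.2388 0.0092] [226 229 232]
270 264 [0.5075 0.2387 0.0107] [226 228 232]
270 270 [0.5102 0.2384 0.0109] [228 230 234]
270 276 [0.5069 0.2406 0.0268] [112 173 244]
270 282 [0.5086 0.2407 0.0289] [127 198 247]
270 288 [0.5148 0.2388 0.0202] [183 225 246]
270 294 [0.5173 0.2385 0.0206] [128 199 247]
270 300 [0.5196 0.2384 0.0217] [129 201 247]
270 306 [0.5224 0.238  0.0216] [127 200 247]
270 312 [0.5249 0.2377 0.0221] [182 247 247]
270 318 [0.5268 0.2377 0.0239] [184 247 247]
270 324 [0.5293 0.2374 0.0243] [181 247 247]
270 330 [0.5321 0.237  0.0244] [186 247 247]
```

```bash
f(){ grep -E "eef|contact"; }; python3 -m jog '[[0.2,0,0.065,0],[0.4,0,0.13,0],[0.4,0,0.13,0]]'|f; python3 -m jog '[[0.2,0,0.065,0],[0.2,0,0.065,0]]'|f; python3 -m jog '[[0.15,0,0.05,0],[0.15,0,0.05,0]]'|f; python3 - <<'E'
from h import *
c=cam('wrist');P=cloud(c)
for u in (270,):
  for v in range(228,335,6): print(u,v,np.round(P[v,u],4),c['pixels'][v,u])
E
```

```text
eef_pos: [0.5217, 0.2584, 0.0231]
contact_force: [-0.2, 0.7, 0.8]
eef_pos: [0.5198, 0.2586, 0.0225]
contact_force: [0.5, -0.0, -0.0]
eef_pos: [0.5185, 0.2587, 0.0221]
contact_force: [-0.3, -0.5, 0.1]
270 228 [0.486  0.2405 0.001 ] [82 88 95]
270 234 [0.4889 0.2401 0.0006] [85 88 99]
270 240 [ 4.919e-01  2.396e-01 -4.000e-04] [ 87  89 100]
270 246 [ 0.4948  0.2391 -0.0006] [82 87 98]
270 252 [0.4953 0.24   0.007 ] [231 234 235]
270 258 [0.4978 0.2397 0.0078] [213 216 222]
270 264 [0.4971 0.241  0.0177] [237 238 240]
270 270 [0.4995 0.2407 0.0184] [227 228 233]
270 276 [0.4996 0.2415 0.025 ] [108 170 245]
270 282 [0.5017 0.2413 0.026 ] [129 206 247]
270 288 [0.5083 0.2393 0.0165] [183 227 247]
270 294 [0.5102 0.2393 0.0182] [130 207 247]
270 300 [0.513  0.2389 0.0181] [133 209 247]
270 306 [0.5149 0.2388 0.02  ] [132 208 247]
270 312 [0.5177 0.2385 0.02  ] [131 209 247]
270 318 [0.5201 0.2382 0.0208] [130 204 247]
270 324 [0.5224 0.238  0.0216] [127 203 247]
270 330 [0.5245 0.2379 0.023 ] [189 247 247]
```

```bash
f(){ grep -E "eef|contact"; }; python3 -m jog '[[0.1,0,0.03,0],[0.1,0,0.03,0]]'|f; python3 -m jog '[[0.1,0,0.02,0],[0.1,0,0.02,0]]'|f; python3 -m jog '[[-0.15,0,-0.3,0],[-0.2,0,-1.5,0],[-0.2,0,-4,0],[-0.2,0,-8,0],[-0.2,0,-12,0],[-0.2,0,-14,0],[-0.2,0,-14,0],[-0.2,0,-14,0]]' -1|f; python3 - <<'E'
from h import *
c=cam('wrist'); save(c,'w2.png')
E
```

```text
eef_pos: [0.5178, 0.2588, 0.0219]
contact_force: [0.1, -1.2, 0.2]
eef_pos: [0.5176, 0.2588, 0.0219]
contact_force: [1.2, -1.1, -0.2]
eef_pos: [0.5193, 0.2592, 0.1639]
contact_force: [-0.2, 0.2, 0.0]
```

View pics/w2.png

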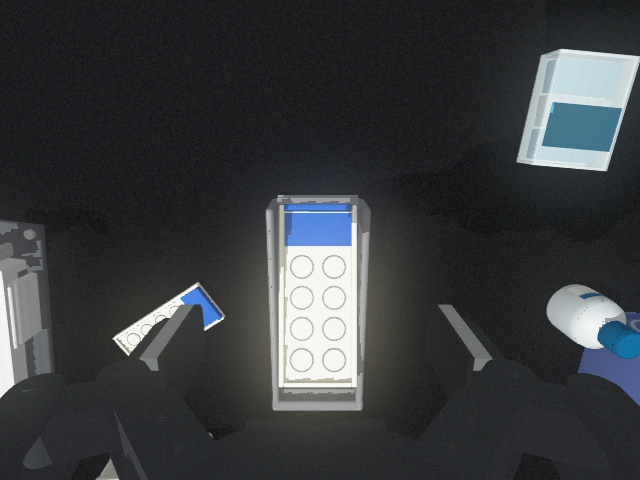

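The tile lies drawn to the toe with its far end clear of the closed end (tile rows 205–388), nothing touching it. Next: measure the tilt, the raised end and the finger tips.

```bash
python3 - <<'E'
from meas import *
c=load('wrist');P=cloud(c); o,R=tool()
m=np.zeros((480,640),bool); m[215:375,292:348]=1
q=P[m]; ce=q.mean(0); n=np.linalg.svd(q-ce,full_matrices=False)[2][2]; n*=np.sign(n[2]); print('normal',n.round(4),'tilt',np.arccos(n[2]).round(4),'c',ce.round(4))
for v in range(366,412,3): print(v,P[v,318].round(4),c['pixels'][v,318])
a=np.array([.995,-.0993])
# rim side edges: rows
for v in (300,350,380):
    print(v,[ (u,*P[v,u].round(3)) for u in range(262,380,4)][0:8],'...',[ (u,*P[v,u].round(3)) for u in range(346,380,4)])
print('tcp',o['eef_pos'])
for u in range(436,484,6): print(u,[ (v,*(P[v,u]-o['eef_pos']).round(3)) for v in (300,306,312,320)])
c=cam('scene')
E
```

```text
normal [0.0928 0.9954 0.0237] tilt 1.5471 c [0.5695 0.2567 0.038 ]
366 [0.623  0.2502 0.0526] [246 246 242]
369 [0.6242 0.25   0.0548] [246 246 243]
372 [0.6264 0.2498 0.0555] [246 246 243]
375 [0.6292 0.2496 0.0554] [246 246 242]
378 [0.6315 0.2493 0.0558] [246 246 242]
381 [0.6314 0.2493 0.0597] [169 168 151]
384 [0.6332 0.2491 0.0609] [246 246 243]
387 [0.6582 0.2469 0.032 ] [159 158 144]
390 [0.6593 0.2468 0.0345] [165 166 165]
393 [0.6623 0.2465 0.0344] [115 116 108]
396 [0.6617 0.2465 0.0389] [109 109 104]
399 [0.6634 0.2464 0.0405] [107 108 103]
402 [0.6642 0.2462 0.0431] [149 148 148]
405 [0.6658 0.2461 0.0449] [160 162 163]
408 [0.6693 0.2457 0.0442] [160 163 162]
411 [7.101e-01 2.422e-01 5.000e-04] [70 69 63]
300 [(262, np.float64(0.587), np.float64(0.204), np.float64(0.0)), (266, np.float64(0.588), np.float64(0.208), np.float64(-0.0)), (270, np.float64(0.568), np.float64(0.219), np.float64(0.043)), (274, np.float64(0.568), np.float64(0.222), np.float64(0.044)), (278, np.float64(0.573), np.float64(0.223), np.float64(0.033)), (282, np.float64(0.57), np.float64(0.228), np.flo
[... 4333 characters left out ...]
093), np.float64(0.126), np.float64(-0.162)), (312, np.float64(0.099), np.float64(0.126), np.float64(-0.162)), (320, np.float64(-0.002), np.float64(0.054), np.float64(0.023))]
472 [(300, np.float64(0.087), np.float64(0.13), np.float64(-0.161)), (306, np.float64(0.094), np.float64(0.131), np.float64(-0.162)), (312, np.float64(0.1), np.float64(0.132), np.float64(-0.163)), (320, np.float64(0.107), np.float64(0.131), np.float64(-0.161))]
478 [(300, np.float64(0.088), np.float64(0.136), np.float64(-0.162)), (306, np.float64(0.094), np.float64(0.136), np.float64(-0.162)), (312, np.float64(0.1), np.float64(0.137), np.float64(-0.163)), (320, np.float64(0.108), np.float64(0.137), np.float64(-0.162))]
```

```bash
python3 - <<'E'
from meas import *
go([.6224,.2501,.0385],np.radians(-5.7))
c=load('wrist');P=cloud(c);q=P[220:372,296:346].reshape(-1,3); q=q[(abs(q[:,2]-.042)<.03)&(q[:,0]>.5)]
A=np.c_[q[:,:2],np.ones(len(q))]
for _ in range(4):
    s=np.linalg.lstsq(A,q[:,2],rcond=None)[0]; r=q[:,2]-A@s; k=abs(r)<.002; q,A=q[k],A[k]
print('slope',s,'tilt',np.arctan(np.hypot(s[0],s[1])), len(q))
E
```

```text
shift cm [-10.5    0.23  12.25] spin -0.0 t 6.03 tcp [0.5179 0.2584 0.1612] F [-0.2 -0.9 -0.2] w 0.999 gf 0.0
slope [ 0.32356619 -0.03359553 -0.13893381] tilt 0.3145082854183309 7477
```

The tilt is 0.3145 rad, stable and untouched. Approaching the raised end.

```bash
f(){ grep -E "^t:|eef|contact|width|grasp"; }; python3 -m jog '[[-4,0.1,0,0],[-8,0.2,0,0],[-10.4,0.2,3,0],[-10.5,0.2,6.5,0],[-10.5,0.2,9,0],[-10.5,0.2,10,0],[-10.5,0.2,10,0],[-10.5,0.2,10,0],[-10.5,0.2,10,0]]'|f; python3 - <<'E'
from h import *
go([.6224,.2501,.0385],np.radians(-5.7))
E
```

```text
t: 6.78
eef_pos: [0.6242, 0.2508, 0.0632]
contact_force: [1.0, -0.5, 0.3]
gripper_width: 0.998
grasp_force: 0.0
shift cm [ 0.18 -0.09  2.47] spin -0.0 t 6.78 tcp [0.6242 0.2508 0.0632] F [ 1.  -0.5  0.3] w 0.998 gf 0.0
```

```bash
f(){ grep -E "^t:|eef|contact|width|grasp"; }; python3 -m jog '[[0.2,-0.1,1.2,0],[0.2,-0.1,2.4,0],[0.2,-0.1,2.4,0],[0.2,-0.1,2.4,0]]'|f;  python3 -m jog '[[0,0,0,0],[0,0,0,0],[0,0,0,0],[0,0,0,0],[0,0,0,0],[0,0,0,0],[0,0,0,0],[0,0,0,0]]' 0.9 60 |f; python3 - <<'E'
from meas import *
go([.6224,.2501,.0385],np.radians(-5.7))
c=cam('wrist'); save(c,'w3.png')
E
```

```text
t: 7.12
eef_pos: [0.6205, 0.2491, 0.0368]
contact_force: [0.4, 0.5, 0.5]
gripper_width: 0.998
grasp_force: 0.0
t: 7.78
eef_pos: [0.6227, 0.2501, 0.0396]
contact_force: [-0.9, 0.2, 7.7]
gripper_width: 0.681
grasp_force: 68.0
shift cm [ 0.03 -0.    0.11] spin -0.0 t 7.78 tcp [0.6227 0.2501 0.0396] F [-0.9  0.2  7.7] w 0.681 gf 68.0
```

View pics/w3.png

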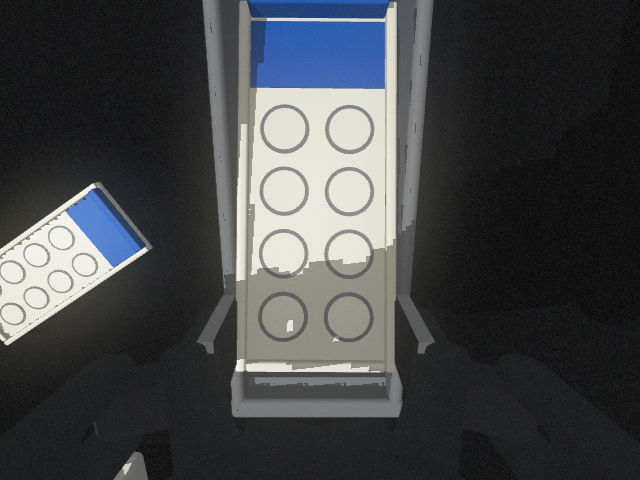

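The tile fills the view between the pads at (222,325) and (412,325), gripped near the white end with 68 N on the pads. Lifting.

```bash
f(){ grep -E "^t:|eef|contact|width|grasp"; }; python3 -m jog '[[-0.2,0,-1.5,0],[-0.4,0,-4,0],[-0.4,0,-8,0],[-0.4,0,-12,0],[-0.4,0,-12,0],[-0.4,0,-12,0]]'|f; python3 - <<'E'
from meas import *
go([.6224,.2501,.0385],np.radians(-5.7))
c=cam('wrist'); save(c,'w4.png')
P=cloud(c); q=P[40:330,270:370].reshape(-1,3); q=q[(q[:,2]>.03)&(q[:,0]>.4)];A=np.c_[q[:,:2],np.ones(len(q))]
for _ in range(6):
    s=np.linalg.lstsq(A,q[:,2],rcond=None)[0]; r=q[:,2]-A@s; k=abs(r)<max(.0025,r.std()*2); q,A=q[k],A[k]
print('slope',s,'tilt',np.arctan(np.hypot(s[0],s[1])), len(q))
b=colmask(c,'blue')&(P[...,2]>.04); print('blue',rect(P[b]),b.sum(),P[b].min(0),P[b].max(0))
for v in range(0,400,12): print(v,P[v,318].round(4),c['pixels'][v,318])
E
```

```text
t: 8.33
eef_pos: [0.6274, 0.2497, 0.1612]
contact_force: [0.3, -0.5, -1.8]
gripper_width: 0.682
grasp_force: 65.3
shift cm [ 0.57 -0.05 12.26] spin -0.001 t 8.33 tcp [0.6274 0.2497 0.1612] F [ 0.3 -0.5 -1.8] w 0.682 gf 65.3
slope [ 0.33383888 -0.03211603 -0.02579053] tilt 0.32359154556514974 28880
blue (array([531.6, 259.1]), array([44.2, 51.8]), np.float32(84.19)) 11263 [0.50723204 0.23281609 0.13549931] [0.55340656 0.2870232  0.30370968]
0 [0.51   0.2614 0.1464] [ 39  95 179]
12 [0.5127 0.2612 0.1419] [ 33  68 123]
24 [0.5159 0.2609 0.1382] [ 42  95 178]
36 [0.5203 0.2605 0.1394] [ 45  94 180]
48 [0.5248 0.2601 0.1408] [ 51  97 179]
60 [0.5293 0.2596 0.143 ] [ 59 102 182]
72 [0.5337 0.2592 0.1437] [ 61 102 181]
84 [0.5382 0.2587 0.1459] [ 71 107 183]
96 [0.5426 0.2583 0.1465] [230 228 218]
108 [0.547  0.2578 0.1485] [231 229 218]
120 [0.5514 0.2574 0.1495] [232 230 218]
132 [0.5558 0.2569 0.1531] [233 230 219]
144 [0.5603 0.2565 0.1522] [233 232 219]
156 [0.5647 0.256  0.1549] [233 232 220]
168 [0.569  0.2556 0.1564] [235 234 222]
180 [0.5735 0.2551 0.1571] [235 234 223]
192 [0.5778 0.2547 0.159 ] [236 234 223]
204 [0.5821 0.2542 0.1609] [235 234 222]
216 [0.5865 0.2538 0.1619] [235 233 221]
228 [0.5914 0.2533 0.1613] [235 234 222]
240 [0.5952 0.2529 0.1648] [235 234 222]
252 [0.6    0.2524 0.1649] [235 233 222]
264 [0.604  0.252  0.1673] [151 150 136]
276 [0.608  0.2516 0.1696] [152 149 136]
288 [0.6132 0.2511 0.169 ] [149 148 136]
300 [0.6167 0.2507 0.1724] [147 143 132]
312 [0.6211 0.2503 0.1736] [150 148 136]
324 [0.6259 0.2498 0.1741] [150 148 136]
336 [0.6298 0.2494 0.1762] [146 144 133]
348 [0.6344 0.249  0.1772] [147 146 133]
360 [0.6369 0.2487 0.1813] [117 115 105]
372 [0.7719 0.2373 0.002 ] [55 55 54]
384 [ 7.869e-01  2.358e-01 -4.000e-04] [44 43 38]
396 [ 8.003e-01  2.345e-01 -3.000e-04] [42 41 38]
```

The tile is held with the same 18° tilt, blue end toward the robot. Next I move beside the cradle to view it past the tile.

```bash
python3 -m jog '[[0,-3,-2,0],[0.5,-6,-4,0],[1,-9.5,-6,0],[1.5,-12.5,-6,0.05],[1.5,-12.5,-6,0.11],[1.5,-12.5,-6,0.11],[1.5,-12.5,-6,0.11],[1.5,-12.5,-6,0.11]]'|grep -E "eef|cont|grasp"; python3 - <<'E'
from meas import *
go([.6,.12,.22],np.radians(-12.2))
c=cam('wrist'); save(c,'w5.png')
E
```

```text
eef_pos: [0.5973, 0.1276, 0.2163]
contact_force: [0.4, 0.5, -1.2]
grasp_force: 65.4
shift cm [-0.42 -0.68 -0.37] spin 0.007 t 9.05 tcp [0.5973 0.1276 0.2163] F [ 0.4  0.5 -1.2] w 0.684 gf 65.4
```

View pics/w5.png

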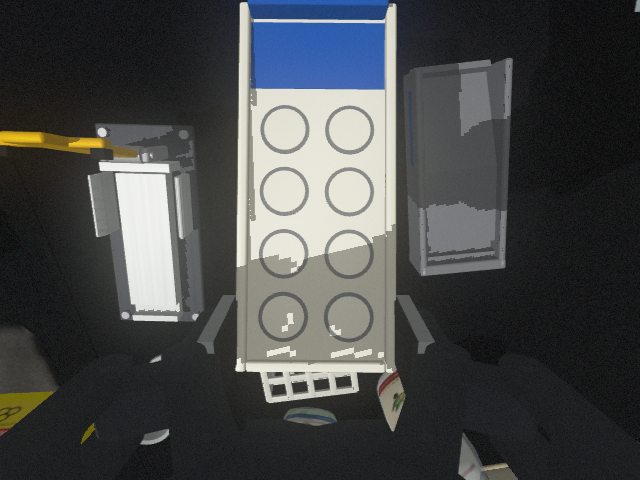

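The cradle is fully visible at left (columns 90–203, rows 123–321), with the clamp sticking up-left at (70,145). The tile is held in the centre. Measuring the cradle.

```bash
python3 - <<'E'
from meas import *
for n in ('wrist','top'):
    c=load(n); P=cloud(c); d=c['depth']>0
    box=(P[...,0]>.45)&(P[...,0]<.70)&(P[...,1]>-.11)&(P[...,1]<.05)&d
    m=box&(P[...,2]>.004)&(P[...,2]<.04); print(n,'foot',rect(P[m]))
    w=colmask(c,'white')&box&(P[...,2]>.018)&(P[...,2]<.026)&(abs((P[...,1]+.03)+(P[...,0]-.585)*.216)<.027); print('floor',rect(P[w]),w.sum(),np.median(P[w][:,2]))
    m=box&(P[...,2]>.027)&(P[...,2]<.042); print('cheeks/stop',rect(P[m]),m.sum(), np.percentile(P[m][:,2],95))
    y=colmask(c,'yel')&box; q=P[y]; print('yel',len(q)); 
    if len(q): print(q.min(0).round(3),q.max(0).round(3))
    z=P[...,2][m]; 
c=load('wrist');P=cloud(c)
for v in range(126,324,4):
    u=int(137+(v-160)*.12); print(v,u,P[v,u].round(4),c['pixels'][v,u])
E
```

```text
wrist foot (array([585.3, -30.5]), array([ 88.2, 196. ]), np.float32(-13.38))
floor (array([601.1, -34.7]), array([ 45.5, 145. ]), np.float32(-13.45)) 6473 0.022340785421355647
cheeks/stop (array([545.6, -21.5]), array([78.5, 79.3]), np.float32(-13.05)) 2033 0.036989858334511
yel 1536
[ 0.493 -0.039  0.06 ] [0.516 0.021 0.157]
top foot (array([575.6, -30.4]), array([159. , 246.8]), np.float32(0.05))
floor (array([597.3, -34.3]), array([ 43.7, 155.2]), np.float32(-13.4)) 739 0.021728529023433252
cheeks/stop (array([580.1, -30.3]), array([ 77.5, 147.2]), np.float32(-13.39)) 177 0.03808030051668369
yel 3
[0.503 0.002 0.129] [0.505 0.007 0.134]
126 132 [ 0.4899 -0.0177  0.0079] [ 94  96 100]
130 133 [ 0.4932 -0.0186  0.0066] [ 94  98 101]
134 133 [ 0.4965 -0.0198  0.0064] [93 98 98]
138 134 [ 0.5    -0.0201  0.0065] [ 96 100 103]
142 134 [ 0.5032 -0.022   0.0049] [66 69 68]
146 135 [ 0.5088 -0.004   0.0446] [102 102 101]
150 135 [ 0.5121 -0.0018  0.0516] [119 105  71]
154 136 [ 0.5152 -0.002   0.0516] [117  99  59]
158 136 [ 0.5181 -0.0055  0.0463] [170 171 172]
162 137 [ 0.5213 -0.0056 
[... 1239 characters left out ...]
 -0.0378  0.0234] [232 235 232]
270 150 [ 0.6191 -0.0383  0.0231] [229 232 229]
274 150 [ 0.6231 -0.0398  0.0228] [231 233 231]
278 151 [ 0.6275 -0.0407  0.0218] [228 230 227]
282 151 [ 0.6314 -0.042   0.022 ] [228 231 227]
286 152 [ 0.6352 -0.0418  0.023 ] [227 229 225]
290 152 [ 0.6394 -0.0435  0.0223] [227 229 226]
294 153 [ 0.6436 -0.0439  0.0223] [225 228 224]
298 153 [ 0.6476 -0.0453  0.0224] [223 226 223]
302 154 [ 0.6516 -0.0453  0.0231] [226 229 226]
306 154 [ 0.6588 -0.0511  0.0151] [224 227 224]
310 155 [ 0.6633 -0.0517  0.0149] [222 224 221]
314 155 [ 0.6652 -0.05    0.0204] [110 114 111]
318 155 [ 0.6687 -0.0504  0.0222] [222 224 220]
322 156 [ 0.6832 -0.0641 -0.0011] [51 50 49]
```

```bash
python3 - <<'E'
from meas import *
c=load('wrist');P=cloud(c); o,_=tool(); print(o['eef_pos'])
yaw=np.radians(-13.4); a=np.array([np.cos(yaw),np.sin(yaw)]); n=np.array([-a[1],a[0]]); O=np.array([.5973,-.0338])
for v in list(range(162,177))+list(range(299,322)):
    u=int(round(137+(v-160)*.12)); p=P[v,u]; print(v,'cx %.1f cy %.1f z %.1f'%(1000*a@(p[:2]-O),1000*n@(p[:2]-O),p[2]*1000),c['pixels'][v,u].mean().round())
L=[]
for v in range(180,296):
    r=P[v,95:200]; k=(abs(r[:,2]-.0223)<.002)&(colmask(c,'white')[v,95:200]); cy=(r[k][:,:2]-O)@n; cy=cy[abs(cy)<.03]; cx=(r[k][:,:2]-O)@a
    if len(cy)>10: L.append((np.median(cx),cy.min(),cy.max()))
L=np.array(L)*1000; mid=(L[:,1]+L[:,2])/2; print('lateral mid',np.median(L[:,1]),np.median(L[:,2]),np.polyfit(L[:,0],mid,1))
E
```

```text
[0.59741172 0.1276514  0.21646765]
162 cx -80.5 cy 9.8 z 46.8 136.0
163 cx -78.1 cy 2.4 z 30.9 189.0
164 cx -77.4 cy 3.0 z 32.4 237.0
165 cx -76.7 cy 4.3 z 33.4 237.0
166 cx -75.7 cy 3.2 z 31.3 240.0
167 cx -75.0 cy 3.9 z 33.0 240.0
168 cx -74.0 cy 3.3 z 31.9 241.0
169 cx -73.4 cy 4.0 z 33.6 242.0
170 cx -72.4 cy 3.3 z 32.4 241.0
171 cx -71.7 cy 3.9 z 33.8 230.0
172 cx -68.3 cy -6.1 z 12.2 116.0
173 cx -68.3 cy -2.0 z 19.4 152.0
174 cx -67.7 cy -1.2 z 21.5 236.0
175 cx -66.7 cy -1.4 z 21.1 237.0
176 cx -66.2 cy -0.3 z 23.8 237.0
299 cx 52.3 cy 1.7 z 23.0 229.0
300 cx 53.5 cy 1.5 z 22.8 227.0
301 cx 55.5 cy 0.6 z 21.0 226.0
302 cx 55.5 cy 1.4 z 23.1 227.0
303 cx 56.8 cy 1.1 z 22.6 225.0
304 cx 57.8 cy 1.1 z 22.7 225.0
305 cx 63.1 cy -2.9 z 14.3 224.0
306 cx 64.1 cy -1.9 z 14.5 224.0
307 cx 64.7 cy -1.5 z 15.5 224.0
308 cx 66.3 cy -2.1 z 14.5 225.0
309 cx 67.6 cy -2.4 z 14.1 222.0
310 cx 68.3 cy -2.1 z 14.9 222.0
311 cx 70.5 cy -3.1 z 12.9 126.0
312 cx 69.6 cy -1.5 z 16.6 112.0
313 cx 70.4 cy -1.3 z 17.3 114.0
314 cx 69.8 cy -0.0 z 20.4 112.0
315 cx 69.8 cy 1.8 z 22.5 141.0
316 cx 71.1 cy 1.5 z 22.1 224.0
317 cx 71.9 cy 1.7 z 22.7 222.0
318 cx 72.9 cy 1.6 z 22.7 222.0
319 cx 74.3 cy 1.3 z 22.3 222.0
320 cx 75.2 cy 1.4 z 22.7 222.0
321 cx 89.5 cy -9.5 z -1.1 86.0
lateral mid -21.5125350213198 21.70742797075372 [0.00316899 0.09798584]
```

```bash
cat >> h.py <<'E'
CY=np.radians(-13.4); CA=np.array([np.cos(CY),np.sin(CY)]); CN=np.array([-CA[1],CA[0]]); CO=np.array([.5983,-.0340])
def cr(x,y,z): return np.r_[CO+CA*x/1000+CN*y/1000,z/1000]
def tocr(p): d=np.array(p)[:2]-CO; return np.round([1000*CA@d,1000*CN@d,1000*p[2]],1)
E
python3 - <<'E'
from h import *
go(cr(48,0,216),CY)
E
```

```text
shift cm [ -8.19 -15.94   0.04] spin 0.028 t 9.1 tcp [0.5974 0.1277 0.2165] F [ 0.2  0.6 -1.2] w 0.685 gf 65.4
```

```bash
f(){ grep -E "^t:|eef|contact|grasp"; }; python3 -m jog '[[-2,-4,0,0.03],[-4,-8,0,0.03],[-6,-12,0,0.03],[-8,-15.5,0,0.03],[-8.2,-15.9,0,0.03],[-8.2,-15.9,0,0.03],[-8.2,-15.9,0,0.03],[-8.2,-15.9,4,0.03],[-8.2,-15.9,8,0.03],[-8.2,-15.9,11,0.03],[-8.2,-15.9,11,0.03],[-8.2,-15.9,11,0.03]]'|f; python3 - <<'E'
from meas import *
go(cr(48,0,76),CY); o,_=tool(); print(tocr(o['eef_pos']))
c=cam('wrist'); save(c,'w6.png')
P=cloud(c); q=P[60:330,270:370].reshape(-1,3); q=q[(q[:,2]>.03)&(q[:,0]>.4)];A=np.c_[q[:,:2],np.ones(len(q))]
for _ in range(6):
    s=np.linalg.lstsq(A,q[:,2],rcond=None)[0]; r=q[:,2]-A@s; k=abs(r)<max(.0025,r.std()*2); q,A=q[k],A[k]
print('slope',s,'tilt',np.arctan(np.hypot(s[0],s[1])), len(q))
E
```

```text
t: 10.1
eef_pos: [0.6438, -0.044, 0.1062]
contact_force: [1.1, -0.4, -0.9]
grasp_force: 65.6
shift cm [-0.15 -0.09  3.02] spin -0.003 t 10.1 tcp [ 0.6438 -0.044   0.1062] F [ 1.1 -0.4 -0.9] w 0.682 gf 65.6
[ 46.6   0.9 106.2]
slope [ 0.31476873 -0.07808685 -0.08547809] tilt 0.3136075977790911 26871
```

View pics/w6.png

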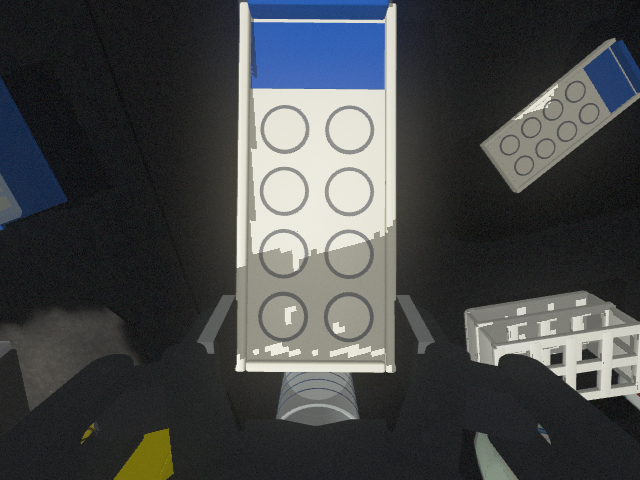

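The tile still hangs at 0.31 rad over the cradle; the beaker at (318,395) is clear beyond the white end. Lowering the blue end onto the floor.

```bash
f(){ grep -E "eef|contact|grasp"; }; python3 -m jog '[[0,-0.1,2,0],[0,-0.1,3.5,0],[0,-0.1,4.6,0],[0,-0.1,4.6,0],[0,-0.1,4.6,0]]'|f; for i in 1; do python3 -m jog '[[0,0,0.2,0],[0,0,0.2,0]]'|f; python3 -m jog '[[0,0,0.2,0],[0,0,0.2,0]]'|f; python3 -m jog '[[0,0,0.2,0],[0,0,0.2,0]]'|f; done; python3 -c "
from h import *
o,_=tool(); print(tocr(o['eef_pos'])); go(cr(45.4,0,52),CY)"
```

```text
eef_pos: [0.6457, -0.047, 0.0629]
contact_force: [0.4, 0.5, -2.0]
grasp_force: 65.6
eef_pos: [0.6457, -0.0474, 0.0609]
contact_force: [0.4, 0.0, -1.6]
grasp_force: 65.6
eef_pos: [0.645, -0.0474, 0.0579]
contact_force: [0.8, 0.8, -1.4]
grasp_force: 65.6
eef_pos: [0.6447, -0.0474, 0.0554]
contact_force: [-0.2, 0.9, -1.9]
grasp_force: 65.6
[48.2 -2.3 55.4]
shift cm [0.28 0.23 0.34] spin -0.006 t 11.07 tcp [ 0.6447 -0.0474  0.0554] F [-0.2  0.9 -1.9] w 0.682 gf 65.6
```

```bash
f(){ grep -E "eef|contact"; }; python3 -m jog '[[0.15,0.15,0,0],[0.15,0.2,0,0],[0.15,0.2,0,0]]'|f;  python3 -m jog '[[0,0,0.2,0],[0,0,0.2,0]]'|f; python3 -m jog '[[0,0,0.15,0],[0,0,0.15,0]]'|f; python3 -c "
from h import *
o,_=tool(); print(tocr(o['eef_pos'])); go(cr(45.4,0,52),CY)"
```

```text
eef_pos: [0.644, -0.0449, 0.0558]
contact_force: [0.8, -0.4, -1.5]
eef_pos: [0.6445, -0.0451, 0.0538]
contact_force: [1.6, 0.1, -0.1]
eef_pos: [0.6448, -0.0452, 0.0525]
contact_force: [2.7, -0.9, 1.2]
[47.9 -0.2 52.5]
shift cm [0.25 0.01 0.05] spin -0.006 t 11.65 tcp [ 0.6448 -0.0452  0.0525] F [ 2.7 -0.9  1.2] w 0.683 gf 65.9
```

```bash
f(){ grep -E "eef|contact"; }; python3 -m jog '[[0,0,0.3,0],[-0.05,0,0.6,0],[-0.1,0,1,0],[-0.1,0,1,0]]'|f;  python3 -m jog '[[-0.07,0,0.3,0],[-0.15,0,0.7,0],[-0.2,0,1,0],[-0.2,0,1,0]]'|f; python3 - <<'E'
from meas import *
o,_=tool(); print(tocr(o['eef_pos']))
c=cam('wrist'); P=cloud(c); q=P[60:330,270:370].reshape(-1,3); q=q[(q[:,2]>.0)&(q[:,0]>.4)];A=np.c_[q[:,:2],np.ones(len(q))]
for _ in range(6):
    s=np.linalg.lstsq(A,q[:,2],rcond=None)[0]; r=q[:,2]-A@s; k=abs(r)<max(.0025,r.std()*2); q,A=q[k],A[k]
print('slope',s,'tilt',np.arctan(np.hypot(s[0],s[1])), len(q))
b=colmask(c,'blue')&(P[...,2]<.08)&(P[...,0]<.6)&(P[...,0]>.5)&(abs(P[...,1])<.08);
for v in range(0,130,8): print(v,tocr(P[v,318]),c['pixels'][v,318])
E
```

```text
eef_pos: [0.6474, -0.0455, 0.043]
contact_force: [5.7, -1.2, 3.7]
eef_pos: [0.6495, -0.046, 0.033]
contact_force: [6.9, -0.6, 4.4]
[52.6  0.2 33. ]
slope [ 0.15380414 -0.03625552 -0.05380614] tilt 0.1567236465189876 26883
0 [-62.3   0.7  28.8] [ 48 100 183]
8 [-59.5   0.6  30.3] [ 53 103 186]
16 [-56.8   0.6  31.5] [ 50 101 183]
24 [-54.8   0.6  29.9] [ 56 101 184]
32 [-52.    0.6  31.5] [ 59 103 186]
40 [-49.3   0.6  32.4] [ 61 107 186]
48 [-46.9   0.6  32.3] [ 68 112 189]
56 [-44.3   0.6  32.9] [ 76 113 192]
64 [-41.8   0.6  32.8] [ 75 114 190]
72 [-39.2   0.5  33. ] [230 229 218]
80 [-36.6   0.5  33.5] [231 230 218]
88 [-34.    0.5  34.1] [232 230 218]
96 [-31.3   0.5  34.4] [233 231 220]
104 [-28.7   0.5  34.5] [232 231 219]
112 [-26.    0.5  34.5] [233 231 219]
120 [-23.3   0.5  35.8] [233 231 220]
128 [-20.6   0.5  35.3] [235 232 221]
```

The tile is rotating down with its blue end on the floor against the near stop (tilt 0.157). Continuing the arc.

```bash
f(){ grep -E "eef|contact"; }; python3 -m jog '[[-0.1,0,0.3,0],[-0.18,0,0.7,0],[-0.22,0,1,0],[-0.22,0,1,0]]'|f;  python3 -m jog '[[-0.04,0,0.3,0],[-0.07,0,0.6,0],[-0.07,0,0.6,0]]'|f; cat > tile.py <<'E'
from meas import *
o,_=tool(); print(tocr(o['eef_pos']),'t',o['t'],'gf',o['grasp_force'],'w',o['gripper_width'])
c=cam('wrist'); P=cloud(c); q=P[60:330,270:370].reshape(-1,3); q=q[(q[:,2]>.0)&(q[:,2]<.06)&(q[:,0]>.4)];A=np.c_[q[:,:2],np.ones(len(q))]
for _ in range(6):
    s=np.linalg.lstsq(A,q[:,2],rcond=None)[0]; r=q[:,2]-A@s; k=abs(r)<max(.0025,r.std()*2); q,A=q[k],A[k]
print('slope along,across',s[:2]@CA,s[:2]@CN,'z at cx -30, 50:',[ (np.r_[cr(x,0,0)[:2],1]@s*1000).round(1) for x in (-30,50)])
px=c['pixels'].astype(int)[:,318]; bl=np.where((px[:,2]-px[:,0]>60)[:150])[0]; v=bl.max(); print('blue edge row',v,tocr(P[v,318]), 'white far edge:')
E
python3 tile.py
```

```text
eef_pos: [0.651, -0.0462, 0.0225]
contact_force: [7.0, 0.1, 3.2]
eef_pos: [0.6515, -0.0465, 0.0164]
contact_force: [6.2, -0.9, 3.7]
[54.6  0.2 16.4] t 12.95 gf 66.48045301437378 w 0.6810318918395944
slope along,across 0.02288348721702944 0.0016990667757590594 z at cx -30, 50: [np.float64(29.4), np.float64(31.2)]
blue edge row 57 [-40.    0.4  28.6] white far edge:
```

```bash
f(){ grep -E "eef|contact"; }; python3 -m jog '[[-0.15,0,0,0],[-0.25,0,0.15,0],[-0.25,0,0.3,0],[-0.25,0,0.3,0]]'|f; python3 tile.py
```

```text
eef_pos: [0.6517, -0.0467, 0.0138]
contact_force: [-1.7, 1.6, 11.4]
[54.8  0.1 13.8] t 13.3333 gf 67.40491390228271 w 0.6821160923722324
slope along,across 0.0015039753597865398 0.001185521376984869 z at cx -30, 50: [np.float64(28.6), np.float64(28.7)]
blue edge row 55 [-39.8   0.2  29.4] white far edge:
```

It is flat and level, with the foot in the groove. Releasing.

```bash
f(){ grep -E "^t:|eef|contact|width|grasp"; }; python3 -m jog '[[0,0,0,0],[0,0,0,0],[0,0,0,0],[0,0,0,0],[0,0,0,0],[0,0,0,0]]' -1 | f; python3 tile.py; python3 -m jog '[[0,0,-1,0],[0,0,-4,0],[0,0,-8,0],[0,0,-12,0],[0,0,-15,0],[0,0,-15,0],[0,0,-15,0]]'|f; python3 - <<'E'
from meas import *
c=cam('wrist'); save(c,'w7.png')
E
```

```text
t: 13.88
eef_pos: [0.6516, -0.0472, 0.0128]
contact_force: [-0.0, -0.1, 0.6]
gripper_width: 1.002
grasp_force: 0.0
[54.9 -0.5 12.8] t 13.8833 gf 0.0 w 1.0021735439457502
slope along,across 0.0015806596427261766 0.0005994231753554888 z at cx -30, 50: [np.float64(28.6), np.float64(28.8)]
blue edge row 55 [-39.7  -0.3  28.8] white far edge:
t: 14.52
eef_pos: [0.6535, -0.0473, 0.1664]
contact_force: [-0.7, 1.3, -0.3]
gripper_width: 0.998
grasp_force: 0.0
```

View pics/w7.png

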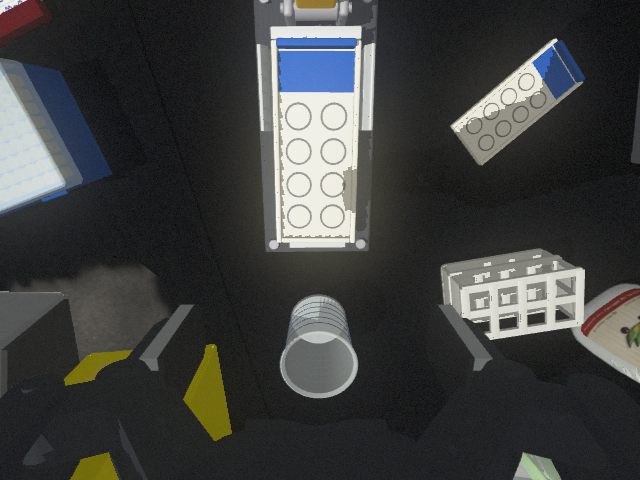

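The tile lies in the cradle between the cheeks (rows 40–245, columns 272–362), with the blue end at the clamp and fingers clear. Checking the seat and the clamp angle.

```bash
python3 - <<'E'
from meas import *
c=load('wrist');P=cloud(c); px=c['pixels'].astype(int)
d=(P[...,:2]-CO); cx=d@CA*1000; cy=d@CN*1000; z=P[...,2]*1000
m=(abs(cx)<80)&(abs(cy)<34)&(z>26.5)&(z<36)&(colmask(c,'white')|colmask(c,'blue')); v,u=np.where(m); k=(v<250)
r=cv2.minAreaRect(np.c_[cx[m],cy[m]].astype(np.float32)); print('tile rect',r, 'x',np.percentile(cx[m&(cx>0)],99.8))
m2=(cx>-60)&(cx<60)&(abs(cy)<24)&(abs(z-28.5)<3); A=np.c_[cx[m2],cy[m2],np.ones(m2.sum())]; print('plane',np.linalg.lstsq(A,z[m2],rcond=None)[0])
w=cam('top') ; s=cam('scene')
for n,q in (('top',w),('scene',s)):
    Q=cloud(q); e=Q[...,:2]-CO; X=e@CA*1000;Y=e@CN*1000;Z=Q[...,2]*1000
    y=colmask(q,'yel')&(X>-140)&(X<20)&(abs(Y)<45)&(Z>40)&(Z<180); print(n,y.sum())
    if y.sum()>5: f=np.polyfit(Z[y],X[y],1); print('x at z 60,100,145:',np.polyval(f,[60,100,145]).round(1),'phi',np.pi/2-np.arctan(f[0]),'Z max',Z[y].max(), 'Y',np.percentile(Y[y],[2,98]))
go(cr(-140,0,200),CY)
E
```

```text
tile rect ((-5.8196868896484375, 1.6271705627441406), (64.58051300048828, 148.24612426757812), 89.55980682373047) x 67.99429345366352
plane [ 6.26339412e-05 -1.27886221e-03  2.86461731e+01]
top 0
scene 45
x at z 60,100,145: [ -89.6  -95.2 -101.5] phi 1.7100714915664614 Z max 151.57631693235297 Y [-31.39547854   8.9866378 ]
shift cm [19.43 -0.07 -3.76] spin -0.006 t 14.67 tcp [ 0.651 -0.047  0.162] F [-0.3  0.2  0. ] w 0.997 gf 0.0
```

The tile is level (slope ~0.001), with its top at 28.6 mm and its far end at x≈68 mm, so it is seated. The clamp is at ≈1.71 rad. Going over behind the clamp with the fingers shut.

```bash
f(){ grep -E "^t:|eef|contact|width"; }; python3 -m jog '[[0,0,-4,0],[3,0,-5,0],[7,0,-5,0],[11,0,-5,0],[15,0,-5,0],[19,0,-5,0],[19.4,0,-4,0],[19.4,0,-4,0],[19.4,0,-4,0],[19.4,0,-4,0]]' 1|f; python3 -c "
from h import *
o,_=tool(); print(tocr(o['eef_pos'])); go(cr(-136,0,125),CY)"
```

```text
t: 15.5
eef_pos: [0.4646, -0.0013, 0.203]
contact_force: [0.0, 0.4, 0.8]
gripper_width: 0.004
[-137.6    0.8  203. ]
shift cm [-0.16 -0.08  7.8 ] spin -0.006 t 15.5 tcp [ 0.4646 -0.0013  0.203 ] F [0.  0.4 0.8] w 0.004 gf 0.0
```

```bash
f(){ grep -E "^t:|eef|contact"; }; python3 -m jog '[[-0.1,-0.1,3,0],[-0.1,-0.1,6,0],[-0.1,-0.1,7.8,0],[-0.1,-0.1,7.8,0],[-0.1,-0.1,7.8,0]]'|f; python3 -m jog '[[-1.1,0,0,0],[-2.2,0,-0.1,0],[-3.1,0,-0.1,0],[-4,0,-0.1,0],[-4.9,0,-0.1,0],[-5.8,0,0.1,0],[-6.7,0,0.4,0],[-7.7,0,0.8,0],[-7.7,0,0.8,0],[-7.7,0,0.8,0]]'|f; python3 -c "
from meas import *
o,_=tool(); print(tocr(o['eef_pos'])); go(cr(-35.5,0,100),CY)
q=cam('scene'); Q=cloud(q); e=Q[...,:2]-CO; X=e@CA*1000;Y=e@CN*1000;Z=Q[...,2]*1000
y=colmask(q,'yel')&(X>-140)&(X<40)&(abs(Y)<45)&(Z>40)&(Z<180); print(y.sum(), np.arctan2(np.median(Z[y])-42,np.median(X[y])+88))"
```

```text
t: 15.92
eef_pos: [0.4648, -0.0027, 0.1246]
contact_force: [0.4, 0.7, 0.2]
t: 16.75
eef_pos: [0.5392, -0.0209, 0.1165]
contact_force: [-0.2, 0.4, 0.8]
[-60.5  -0.9 116.5]
shift cm [-2.5   0.11  1.65] spin -0.006 t 16.75 tcp [ 0.5392 -0.0209  0.1165] F [-0.2  0.4  0.8] w 0.002 gf 0.0
92 1.0512767938160208
```

The clamp follows the finger, now at 1.05 rad. Continuing along the arc.

```bash
f(){ grep -E "^t:|eef|contact"; }; python3 -m jog '[[-0.9,0,0.5,0],[-1.7,0,1.1,0],[-2.5,0,1.7,0],[-3,0,2.3,0],[-3.4,0,2.9,0],[-3.8,0,3.6,0],[-4.1,0,4.2,0],[-4.3,0,4.9,0],[-4.5,0,5.6,0],[-4.5,0,5.6,0],[-4.5,0,5.6,0]]'|f; python3 -m jog '[[-0.1,0,0.5,0],[-0.1,0,0.8,0],[-0.1,0,0.8,0]]'|f;  python3 -m jog '[[0,0,0.2,0],[0,0,0.2,0]]'|f; python3 -m jog '[[0,0,0.2,0],[0,0,0.2,0]]'|f; python3 -m jog '[[0,0,0.2,0],[0,0,0.2,0]]'|f
```

```text
t: 17.72
eef_pos: [0.5822, -0.0313, 0.0605]
contact_force: [0.1, 0.4, 0.2]
t: 17.97
eef_pos: [0.5835, -0.0314, 0.0527]
contact_force: [0.4, 0.8, -0.2]
t: 18.13
eef_pos: [0.5836, -0.0315, 0.051]
contact_force: [-0.1, 0.2, -0.1]
t: 18.3
eef_pos: [0.5837, -0.0315, 0.049]
contact_force: [-0.5, 0.5, 0.5]
t: 18.47
eef_pos: [0.5837, -0.0315, 0.0469]
contact_force: [0.5, -0.4, 0.2]
```

```bash
f(){ grep -E "^t:|eef|contact"; };  python3 -m jog '[[0,0,0.15,0],[0,0,0.15,0]]'|f; python3 -m jog '[[0,0,0.15,0],[0,0,0.15,0]]'|f; python3 -m jog '[[0,0,0.1,0],[0,0,0.1,0]]'|f;python3 -m jog '[[0,0,0.1,0],[0,0,0.1,0]]'|f
```

```text
t: 18.63
eef_pos: [0.5836, -0.0315, 0.0454]
contact_force: [-1.0, -0.2, -0.2]
t: 18.8
eef_pos: [0.5838, -0.0315, 0.045]
contact_force: [-2.1, 0.0, 8.8]
t: 18.97
eef_pos: [0.5839, -0.0315, 0.0449]
contact_force: [-5.4, 0.3, 16.6]
t: 19.13
eef_pos: [0.5839, -0.0315, 0.0447]
contact_force: [-8.1, 0.6, 25.6]
```

The clamp is on its stop (25 N at 45 mm). Backing off and checking.

```bash
python3 -m jog '[[0.02,0,-0.3,0],[0.02,0,-1.5,0],[0.02,0,-4,0],[0.02,0,-8,0],[3,0,-12,0],[7,0,-14,0],[10,0,-14,0],[10,0,-14,0],[10,0,-14,0]]'|grep -E "^t:|eef|cont"; python3 - <<'E'
from meas import *
o,_=tool()
for n in ('wrist','top','scene'):
    q=cam(n); Q=cloud(q); e=Q[...,:2]-CO; X=e@CA*1000;Y=e@CN*1000;Z=Q[...,2]*1000
    y=colmask(q,'yel')&(X>-100)&(X<40)&(abs(Y)<45)&(Z>30)&(Z<100)
    if y.sum()>30: print(n,y.sum(),'clamp slope',np.polyfit(X[y],Z[y],1),'x',X[y].min(),X[y].max())
    m=(X>35)&(X<60)&(abs(Y)<24)&(Z>20)&(Z<40); print('  tile z at white end',np.median(Z[m]))
    m2=(X>-60)&(X<60)&(abs(Y)>14)&(abs(Y)<24)&(abs(Z-28.5)<3); A=np.c_[X[m2],Y[m2],np.ones(m2.sum())]; print('  plane',np.linalg.lstsq(A,Z[m2],rcond=None)[0].round(4))
    if n=='wrist': save(q,'w8.png')
E
```

```text
t: 19.88
eef_pos: [0.4851, -0.0073, 0.1831]
contact_force: [0.4, -0.5, 0.2]
wrist 550 clamp slope [-2.07616489e-02  4.37109936e+01] x -81.45512856806901 -64.65679621604158
  tile z at white end 28.419777015784383
  plane [3.60000e-03 2.20000e-03 2.88212e+01]
  tile z at white end 28.048973015222025
  plane [-1.69000e-02 -2.21000e-02  2.92186e+01]
  tile z at white end 27.424366054056293
  plane [3.4000e-03 4.0000e-03 2.7635e+01]
```

View pics/w8.png

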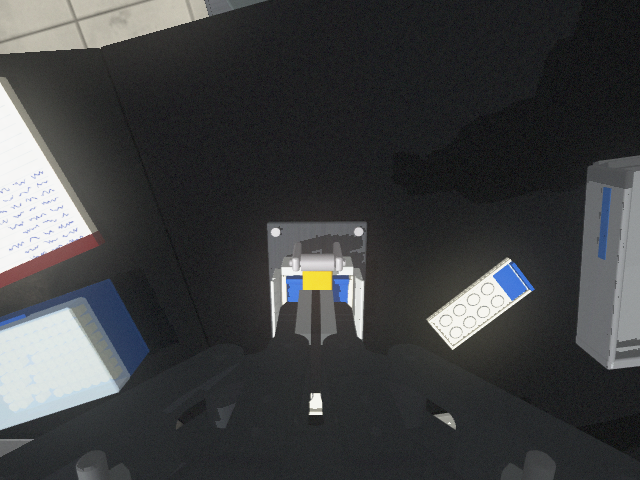

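The wrist view shows the yellow clamp lying flat over the blue end at (317,280), and the robot clear of everything. The clamp face is at 45 mm (hinge height 42 + half thickness 3), so it is shut. Handing in.

```bash
python3 -c "
from station import bot
print(bot.hand_in())"
```

```text
the job is handed in; nothing more can be done
None
```

The job is handed in at about 20 s of 69 s: by my measurements the tile tipped and stayed by itself, then was laid flat and fully down in the cradle and released before the clamp was swung shut, and no contact with a bystander was seen; no verdict was returned.

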